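# Scan a sample carrier and hold it into the reader's corner

## Task

Pick up the handheld scanner and aim its window squarely at the middle of the white label on the blue sample carrier, 4 to 8 cm away, steady for a good second; then stand the scanner upright again in the middle of its round pad and let go of it. Then bring the blue carrier flat onto the reader's metal plate, long side along the left fence, and press it firmly into the corner so that it is flush against the far fence and the left fence at once; finish while still holding it pressed there with the fingers. Do not disturb the orange carrier or anything else on the counter.

Things in the scene. Friction and masses are not known exactly. Their poses are not given: they have to be found in the camera images.
- scanner: handheld scanner standing upright, head down, on the round pad. Black head 50 (x) x 44 (y) x 34 mm high at the bottom, above it a grey straight handle 26 (x) x 32 (y) mm from 32 to 134 mm above the underside, with an orange trigger strip on its -x side. Mass about 0.16 kg, balanced on its axis. Origin: centre of the underside; z up along the handle
- window (a point): the scanner's reading window, at the centre of its underside (same point and axes as scanner); it looks out along the scanner's -z
- pad: fixed round black rubber pad, 90 mm across, 6 mm thick, on which the scanner stands. Origin: centre of its underside, on the counter
- carrier: blue sample carrier, the one to scan and load: a loose block 84 (x) x 50 (y) x 46 mm high, four white tube caps (16 mm across, 12 mm tall) on the -x half of its top and a white striped label on the +x half. The sides are plain and can be gripped across y at the middle. Mass 0.15 to 0.31 kg. Origin: centre of its underside; x along the long side; it starts flat on the counter with its x axis within 0.4 rad of world x
- label (a point): middle of the white striped label (34 x 42 mm) on the top face of the blue carrier: 22 mm along +x from the carrier's centre, 47 mm above its underside; axes as the carrier's
- dock: fixed reader with a bare aluminium loading plate 170 (x) x 140 (y) mm, top face 12 mm above the counter. Origin: centre of the plate's underside, on the counter; x points to the far fence, y to the left fence, z up. Its x axis lies within 0.35 rad of world x. Behind the far fence, from x = +105 mm on, stands the reader's white housing, 55 mm high. The carrier in the corner, flush on both fences, has its centre at x = +28, y = +25 mm and its axes along the dock's
- fence_far: dark steel fence on the plate along the dock's y, 12 mm thick, 130 mm long, 14 mm high above the plate. Rigid. Origin: centre of its underside, at dock x = +76, y = 0, z = 12 mm; the face that the carrier must touch is at dock x = +70 mm
- fence_left: dark steel fence on the plate along the dock's x, 12 mm thick, 140 mm long, 14 mm high above the plate. Rigid. Origin: centre of its underside, at dock x = 0, y = +56, z = 12 mm; the face that the carrier must touch is at dock y = +50 mm. Carrier, plate and fences are not slippery: pressed hard down or on one fence only, the carrier can stick there short of the other
- orange_carrier: bystander: orange carrier of the same shape and size with grey caps and a plain yellow patch; not to be moved. It and the blue one may start in either of two places
- label_roll: bystander: yellow roll of labels lying flat, 84 mm across, 30 mm high. Origin: centre of underside
- sanitiser: bystander: clear bottle with blue cap, 64 mm across, 160 mm tall. Origin: centre of underside
- jar_red: bystander: clear jar with red lid, 54 mm across, 65 mm tall. Origin: centre of underside
- jar_green: bystander: clear jar with green lid, 54 mm across, 65 mm tall. Origin: centre of underside
Mind the look-alikes: they are no part of the job. There is more than one size of the pad; the one meant has the size given above.

How it is judged:
On the way, in this order (a step that is already met when the one before it is completed fails the run):
1. the held scanner's window points at the label (label within 15 mm of the window's axis, 30 to 90 mm in front of it), steady for 0.8 s (x of label in the frame of window between -0.015 and 0.015 m and y of label in the frame of window between -0.015 and 0.015 m and z of label in the frame of window between -0.09 and -0.03 m and angle between the z axis of window and the z axis of label, either way round below 0.35 rad and contact force between scanner and the fingers above 0.5 N and linear speed of scanner below 0.03 m/s), for 0.8 s.
2. the scanner stands upright on its pad again, let go of (horizontal distance between scanner and pad below 0.025 m and z of window in the frame of pad below 0.01 m and angle between scanner's own z axis and vertical below 0.1 rad and contact force between scanner and the fingers below 0.1 N and linear speed of scanner below 0.03 m/s), for 0.2 s.
At the end, for the whole second after the job is handed in: Blue carrier flat on the plate (4 mm), in the corner (5 mm, 0.05 rad), pressing over 2 N on each fence, fingers on it (over 1 N), still through the last second; scanner upright on its pad within 25 mm of the middle, let go (all of step 2 and contact force between carrier and fence_far above 2 N and contact force between carrier and fence_left above 2 N and contact force between carrier and the fingers above 1 N and angle between the x axis of carrier and the x axis of dock, either way round below 0.05 rad and angle between carrier's own z axis and vertical below 0.06 rad and x of carrier in the frame of dock between 0.023 and 0.033 m and y of carrier in the frame of dock between 0.02 and 0.03 m and z of carrier in the frame of dock between 0.008 and 0.016 m and linear speed of carrier below 0.02 m/s); the arm keeps its last pose, push and grip.
It fails at once if the orange sample carrier is pushed more than 25 mm or knocked over (distance of orange_carrier from where it was at the start of the episode above 0.025 m or angle between orange_carrier's own z axis and vertical above 0.5 rad).
It fails at once if the label roll is pushed more than 25 mm or knocked over (distance of label_roll from where it was at the start of the episode above 0.025 m or angle between label_roll's own z axis and vertical above 0.5 rad).
It fails at once if the bottle is pushed more than 25 mm or knocked over (distance of sanitiser from where it was at the start of the episode above 0.025 m or angle between sanitiser's own z axis and vertical above 0.5 rad).
It fails at once if the red-lidded jar is pushed more than 25 mm or knocked over (distance of jar_red from where it was at the start of the episode above 0.025 m or angle between jar_red's own z axis and vertical above 0.5 rad).
It fails at once if the green-lidded jar is pushed more than 25 mm or knocked over (distance of jar_green from where it was at the start of the episode above 0.025 m or angle between jar_green's own z axis and vertical above 0.5 rad).
It also fails if it takes over 72 s, if anything falls off the work surface, if the arm or the gripper's body presses on something with over 40 N, if the wrist force passes 120 N, or if a joint passes its speed limit or range.

## Robot

A 6-joint arm with a two-finger parallel gripper is mounted at the origin on the work surface. World frame = base frame: x ahead of the robot, y to its left, z up, the work surface at z = 0. Lengths are in m, angles in rad, forces in N, time in s.
With the tool pointing down it reaches from about 0.25 to 0.725 m from the base axis. Payload 4 kg.
Tool frame: the origin (TCP) lies on the centre line of the jaws, within the pads' length; the fingertips stand ahead of it and the grasp point (between the pads) lies 11 mm behind it (bot.tip_extent is the z of the fingertips in the tool frame, in m); z points along the fingers, y is the direction in which the jaws open and shut (so a half turn about z gives the same grasp; the last joint's range is limited). The gripper opens to 85 mm and grips with 20 to 120 N. Pads are 22 mm wide; open, the fingers measure 114 mm over their backs; the gripper's body (76 mm by 85 mm) begins 54 mm behind the grasp point. The pads swing forward as they close: fully open they stand 13 mm farther back than shut.
Start: joints at [-1.278, 0.241, 0.005, 1.335, 0, 1.571], TCP at [0.144, -0.479, 0.239] pointing down, gripper open.
Joint ranges: [-2.72, 2.72], [-1.05, 1.87], [-1.09, 1.28], [-1.99, 2.15], [-1.42, 1.44], [-3.14, 3.14]. Speed limits (rad/s): [2.79, 2.79, 3.14, 3.14, 3.14, 3.14].

## Interface

Orientations are given as a unit quaternion [x, y, z, w].
In Python, from workcell import bot gives the robot as it stands.
- The arm moves only by the shell command python3 -m jog 'ROWS'. ROWS is JSON, a list that holds one entry, the list of rows, each a list of 7 numbers: the shift along the world's x, y, z in m, then the turn, a rotation vector about the world's x, y, z in degrees, then the closure in counts, from 0 (fully open) to 255 (shut). In form: [[[tx, ty, tz, ax, ay, az, fingers], ...]]. A call has 1 to 10 rows; each row is the pose to reach, as a shift and turn from the pose commanded when the call began; what a row does not reach only later rows make up. A row lasts 1/12 s, in which the tool goes at most 41.7 mm and 7.16 degrees, less where a joint would pass 70% of its speed; a pose out of reach is approached as far as the arm can. A call with a gripper value outside its range is refused whole. The fingers move at their own pace and stop on an object; the grip force is fixed at half the most. Time passes only in rows, so rows that repeat a pose let the fingers close. It gives the time, the measured TCP pose, the force and the opening at its end, in the units of the state.
- bot.get_obs(): the state, without advancing time (a new reading comes with each control period).
- bot.camera(name): name is "scene" or "side" or "wrist"; returns the picture (420x560x3 uint8, blue, green, red); there is no depth.
- bot.camera_model(name): a dict with "K" (3x3 intrinsics, pixels), "T" (4x4, takes a point from camera to world coordinates). Camera axes: x right, y down, z forward; pixel columns grow to the right and rows downward; lengths in m; the calibration is good to about 2 mm. A picture is of the moment at which its call begins: read the wrist's pose just before it. camera_model takes no time and is no camera call; for the wrist camera it gives the pose at the moment of the call.
- bot.job_done(): hands the job in, once; it reports no verdict.
The state is a dict: "clock": time; "joint_pos": joint angles; "joint_vel": joint speeds; "tau": joint torques, N m; "eef_pos": TCP position; "tool_rot": TCP orientation; "ft_force": force on the tool from outside, world axes, zero at the start; "ft_torque": the same for the moment, N m; "grip_width": finger opening in m.
Only numpy, scipy, OpenCV 4.12 (cv2) and the standard library are available. Lean on these libraries where they do the work, as an engineer would, in place of code of your own. Each camera call takes 0.05 s, during which the arm holds its last target. There are 200 camera calls.

## Working session

There is one attempt and no reset: what is moved stays moved. The work goes in short steps, Python scripts to look and compute and a shell command to move; the robot and the scene stay as the last step left them, time stands still between calls to the robot, and variables do not carry over. Pictures are saved under pics/ and viewed, about 8 in all and at most 12, crops included, and the job is handed in when it is done.

```bash
ls; mkdir -p pics
cat > h.py <<'E'
import numpy as np, cv2
from workcell import bot
def ray(cam,uv,z,M=None):
    M=M or bot.camera_model(cam); K=np.array(M['K']);T=np.array(M['T'])
    d=T[:3,:3]@np.linalg.solve(K,[uv[0],uv[1],1.]); o=T[:3,3]
    return o+d*(z-o[2])/d[2]
def proj(cam,P,M=None):
    M=M or bot.camera_model(cam); K=np.array(M['K']);T=np.array(M['T'])
    p=(np.atleast_2d(P)-T[:3,3])@T[:3,:3]; q=p@K.T
    return q[:,:2]/q[:,2:]
E
python3 - <<'E'
from h import *
o=bot.get_obs();print(o, bot.tip_extent)
for c in('scene','side','wrist'):
    m=bot.camera_model(c);print(c,np.round(m['K'],1).tolist(),np.round(m['T'],3).tolist())
a=bot.camera('scene');b=bot.camera('side')
cv2.imwrite('pics/scene0.png',a);cv2.imwrite('pics/side0.png',b)
cv2.imwrite('pics/scene0b.png',cv2.resize(a,(800,600),interpolation=cv2.INTER_CUBIC))
cv2.imwrite('pics/side0b.png',cv2.resize(b,(800,600),interpolation=cv2.INTER_CUBIC))
E
```

```text
pics
{'clock': 0.0, 'joint_pos': array([-1.27800711e+00,  2.41431816e-01,  3.72051633e-03,  1.33522218e+00,
       -2.97093369e-05,  1.57079292e+00]), 'joint_vel': array([ 0.0004451 ,  0.00030871, -0.00089983,  0.00044051,  0.00063274,
       -0.00016897]), 'tau': array([-5.86454589e-04, -3.72320652e+01,  2.52403790e+01,  1.69390003e-02,
       -9.14572934e-05,  1.04631260e-05]), 'eef_pos': array([ 0.14412275, -0.47812413,  0.23840214]), 'tool_rot': array([ 9.89302617e-01,  1.45873880e-01, -1.70569712e-04, -1.05498030e-03]), 'ft_force': array([-0.32141278, -0.49397474,  0.3674396 ]), 'ft_torque': array([ 0.02803616, -0.02415227,  0.03033426]), 'grip_width': 0.08518527248819924} 0.008
scene [[535.7, 0.0, 273.4], [0.0, 535.7, 214.7], [0.0, 0.0, 1.0]] [[-0.574, 0.645, -0.504, 1.278], [0.819, 0.444, -0.364, 0.559], [-0.011, -0.621, -0.784, 1.145], [0.0, 0.0, 0.0, 1.0]]
side [[449.6, 0.0, 279.7], [0.0, 449.6, 209.2], [0.0, 0.0, 1.0]] [[0.951, -0.172, 0.258, 0.239], [-0.31, -0.564, 0.765, -0.866], [0.014, -0.808, -0.589, 0.762], [0.0, 0.0, 0.0, 1.0]]
wrist [[328.4, 0.0, 278.5], [0.0, 328.4, 216.1], [0.0, 0.0, 1.0]] [[0.289, -0.922, -0.258, 0.209], [-0.957, -0.278, -0.077, -0.459], [-0.001, 0.269, -0.963, 0.372], [0.0, 0.0, 0.0, 1.0]]
```

View pics/scene0b.png

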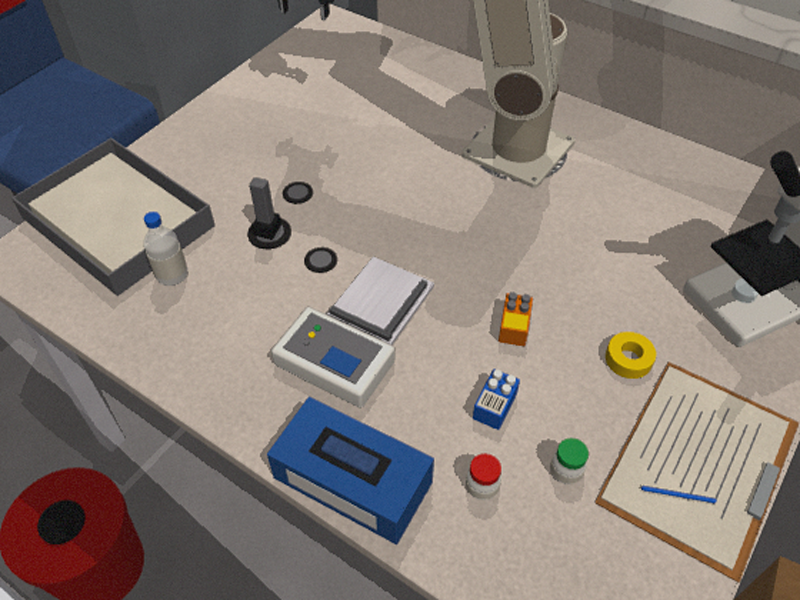

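View pics/side0b.png

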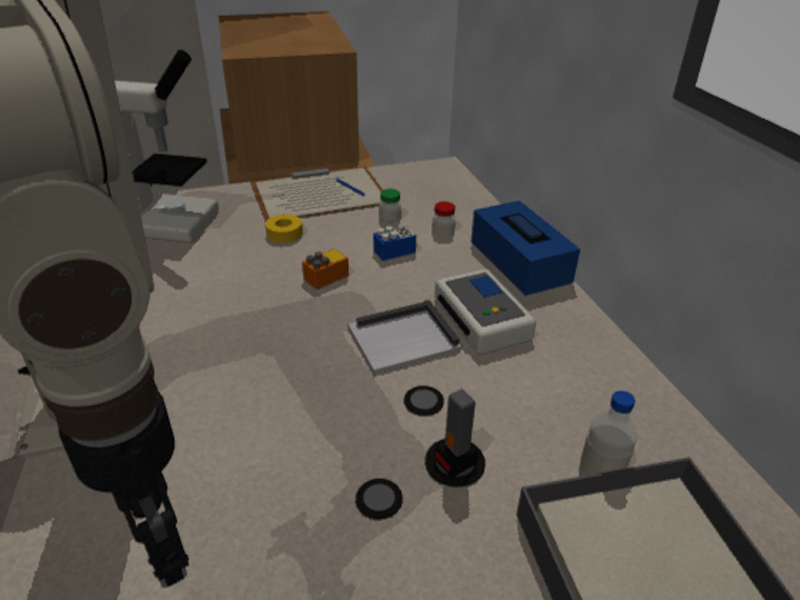

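Scene view (800 px scale): the scanner stands on the big pad at (268,232). The two smaller pads at (297,191) and (320,260) are look-alikes. The blue carrier is at (496,398), orange at (515,318). The dock plate is at (380,295) with its housing at (335,355), and the big blue box at (350,465) is not a carrier. I'll enlarge these to confirm.

Run:
```python
from h import *
a=cv2.imread('pics/scene0.png');b=cv2.imread('pics/side0.png')
def crop(im,u,v,k):
    w,h=400//k,300//k; c=im[v:v+h,u:u+w]; c=cv2.resize(c,(w*k,h*k),interpolation=cv2.INTER_CUBIC)
    c=cv2.copyMakeBorder(c,0,300-h*k,0,400-w*k,cv2.BORDER_CONSTANT)
    for i in range(0,w,10): cv2.line(c,(i*k,0),(i*k,4),(0,255,0),1)
    for i in range(0,h,10): cv2.line(c,(0,i*k),(4,i*k),(0,255,0),1)
    return c
g=np.vstack([np.hstack([crop(a,315,250,6),crop(a,165,118,5)]),np.hstack([crop(a,215,170,4),crop(b,240,200,4)])])
cv2.imwrite('pics/comp.png',g)
# rough
for n,uv,z in [('carrier',(347,275),.046),('orange',(361,223),.046),('pad',(188,164),.006),('padS1',(208,134),.006),('padS2',(224,182),.006),('dock',(266,207),.012),('sanit',(118,190),.05),('red',(339,330),.065),('green',(400,317),.065),('roll',(442,248),.03)]: print(n,ray('scene',uv,z).round(3))
```

```text
carrier [0.623 0.3   0.046]
orange [0.466 0.25  0.046]
pad [ 0.533 -0.286  0.006]
padS1 [ 0.4   -0.319  0.006]
padS2 [ 0.528 -0.155  0.006]
dock [0.539 0.001 0.012]
sanit [ 0.744 -0.347  0.05 ]
red [0.767 0.361 0.065]
green [0.662 0.457 0.065]
roll [0.408 0.453 0.03 ]
```

View pics/comp.png

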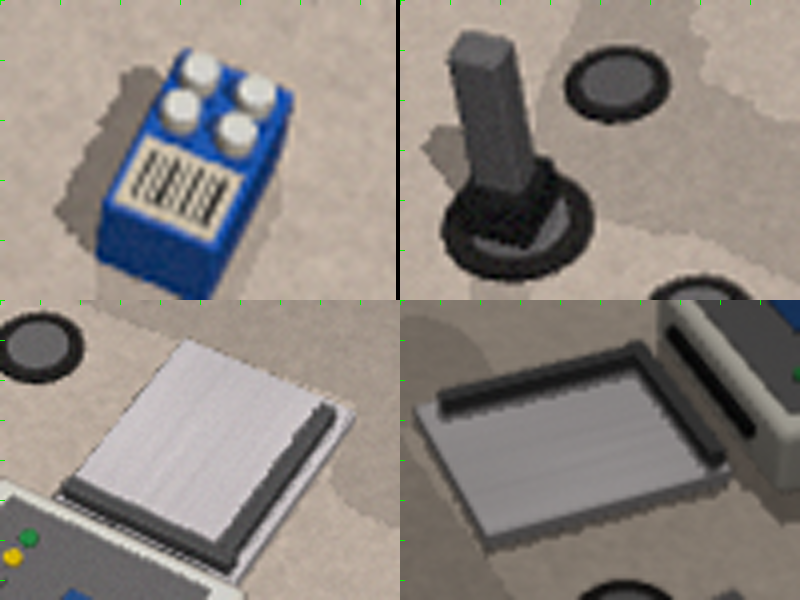

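The crop confirms: blue carrier with the striped label towards the lower left; scanner on the wider pad (about 30 px against 21 px for the others); dock plate with dark fences on its far and left sides, next to the white housing. I'll fit poses to the corners.

```bash
cat > fit.py <<'E'
from h import *
from scipy.optimize import least_squares
def fit(obs,x0,M=None):
    # obs: list (cam,[model xyz],[px]); x=(x,y,yaw,z)
    def res(p):
        c,s=np.cos(p[2]),np.sin(p[2]);r=[]
        for cam,m,u in obs:
            m=np.array(m,float);w=np.c_[p[0]+c*m[:,0]-s*m[:,1],p[1]+s*m[:,0]+c*m[:,1],m[:,2]]
            r.append((proj(cam,w,(M or {}).get(cam))-u).ravel())
        return np.concatenate(r)
    q=least_squares(res,x0);return q.x.round(4),res(q.x).round(1)
def px(o,k,l,base=(0,0)): return [((u-base[0]+.5)/k-.5+o[0],(v-base[1]+.5)/k-.5+o[1]) for u,v in l]
E
python3 - <<'E'
from fit import *
print('carrier',*fit([('scene',[[-.042,-.025,.046],[-.042,.025,.046],[.042,.025,.046],[.042,-.025,.046],[.042,-.025,0],[.042,.025,0]],px((315,250),6,[(183,50),(292,93),(213,245),(103,207),(98,260),(208,300)]))],[.62,.3,0]))
s=('scene',[[-.085,-.07,.012],[-.085,.07,.012],[.085,.07,.012],[.085,-.07,.012]],px((215,170),4,[(188,340),(355,412),(235,582),(62,495)],(0,300)))
t=('side',[[-.085,.07,.012],[-.085,-.07,.012],[.085,-.07,.012]],px((240,200),4,[(415,412),(490,540),(728,475)],(400,300)))
for o in([s],[t],[s,t]): print('dock',*fit(o,[.54,0,0]))
p=ray('scene',px((165,118),5,[(518,224)],(400,0))[0],.006);print('pad',p)
p=ray('scene',px((165,118),5,[(481,52)],(400,0))[0],.14);print('handle top',p)
E
```

```text
carrier [0.6184 0.2997 0.1466] [-0.4 -1.1  0.6 -0.7  1.   0.9 -0.3 -0.9 -0.9  0.1 -0.1  1.5]
dock [0.5404 0.0057 0.0786] [-0.1 -1.1  1.4 -0.4  0.2  0.3 -1.5  0.8]
dock [ 0.5379 -0.0031  0.087 ] [-0.8 -0.5 -0.7  0.4  1.5 -0.3]
dock [0.5394 0.0029 0.0852] [-0.9 -1.7  0.6 -1.3 -0.2 -0.5 -2.   0.3 -0.8 -2.  -0.9 -1.3  1.1 -1.8]
pad [ 0.52739904 -0.28992135  0.006     ]
handle top [ 0.52734265 -0.29282554  0.14      ]
```

```bash
python3 -m jog '[[[0.036,0.019,0.008,0,0,0,0],[0.071,0.038,0.016,0,0,0,0],[0.107,0.056,0.024,0,0,0,0],[0.142,0.075,0.032,0,0,0,0],[0.178,0.094,0.04,0,0,0,0],[0.214,0.113,0.048,0,0,0,0],[0.25,0.132,0.056,0,0,0,0],[0.285,0.15,0.064,0,0,0,0],[0.32,0.169,0.072,0,0,0,0],[0.356,0.188,0.08,0,0,0,0]]]'; python3 -m jog '[[[0,0,0,0,0,0,0],[0,0,0,0,0,0,0],[0,0,0,0,0,0,0]]]'
python3 - <<'E'
from h import *
import pickle
m=bot.camera_model('wrist');im=bot.camera('wrist');pickle.dump(m,open('w1.pkl','wb'))
cv2.imwrite('pics/w1raw.png',im)
# scanner at centre prediction
P=[.5274,-.2905,.006];u=proj('wrist',P,m)[0];print(u,bot.get_obs()['eef_pos'],np.round(m['T'],3).tolist())
cv2.imwrite('pics/w1.png',cv2.resize(im,(800,600),interpolation=cv2.INTER_CUBIC))
E
```

```text
clock: 0.93
eef_pos: [0.5015, -0.2893, 0.3193]
tool_rot: [0.989, 0.146, -0.0, -0.0]
ft_force: [-0.0, -1.0, -0.6]
grip_width: 0.0855
clock: 1.18
eef_pos: [0.5, -0.2904, 0.3184]
tool_rot: [0.989, 0.146, -0.001, -0.0]
ft_force: [-0.3, -0.1, 0.2]
grip_width: 0.0851
[284.41121837 155.9202955 ] [ 0.49942035 -0.29093032  0.31859352] [[0.289, -0.921, -0.26, 0.565], [-0.957, -0.279, -0.078, -0.271], [-0.0, 0.271, -0.963, 0.452], [0.0, 0.0, 0.0, 1.0]]
```

View pics/w1.png

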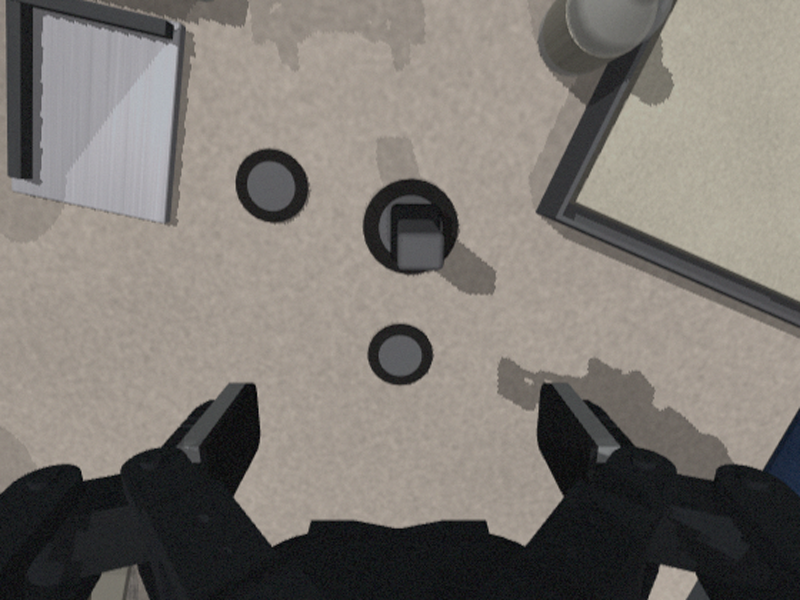

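The wrist view shows the scanner on the largest pad at (410,226), with the two small pads at (272,185) and (400,354). I'll enlarge the scanner and the dock for yaw.

Run:
```python
from h import *
a=cv2.imread('pics/w1raw.png')
A=cv2.resize(a[118:198,247:327],(560,560),interpolation=cv2.INTER_CUBIC)  # k=7
A=np.clip(A.astype(float)*2.2,0,255).astype(np.uint8)
cv2.imwrite('pics/w1c.png',A)
```

```text
(no output)
```

View pics/w1c.png

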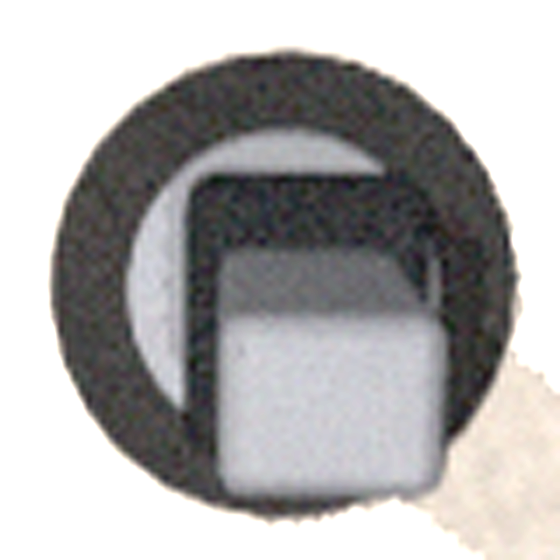

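Run:
```python
from fit import *
import pickle
M={'wrist':pickle.load(open('w1.pkl','rb'))}
o=(247,118)
h=[[.013,.016,.14],[.013,-.016,.14],[-.013,-.016,.14],[-.013,.016,.14]]
print('scanner',*fit([('wrist',h,px(o,7,[(220,318),(446,318),(441,497),(221,497)]))],[.53,-.29,.29],M))
a=np.linspace(0,2*np.pi,5)[:4]
print('pad',ray('wrist',px(o,7,[(283,286)])[0],.005,M['wrist']))
# dock in w1 view: near-right corner, fence ends
print('dock nr corner',ray('wrist',(168*.7,222*.7),.012,M['wrist']), 'y- far', ray('wrist',(184*.7,26*.7),.012,M['wrist']))
print('near-left',ray('wrist',(13*.7,191*.7),.012,M['wrist']))
```

```text
scanner [ 0.5233 -0.2989  0.2941] [-0.8 -0.7  0.8 -0.8  0.8  0.8 -0.9  0.8]
pad [ 0.52513318 -0.29486479  0.005     ]
dock nr corner [ 0.46467656 -0.07873096  0.012     ] y- far [ 0.62909783 -0.06533716  0.012     ]
near-left [0.45158621 0.06087319 0.012     ]
```

Scanner yaw is about 0.294, which already matches the tool yaw. I'll descend and grip.

```bash
python3 -m jog '[[[0.025,-0.006,-0.02,0,0,0,0],[0.025,-0.006,-0.055,0,0,0,0],[0.025,-0.006,-0.09,0,0,0,0],[0.025,-0.006,-0.125,0,0,0,0],[0.025,-0.006,-0.16,0,0,0,0],[0.025,-0.006,-0.19,0,0,0,0],[0.025,-0.006,-0.215,0,0,0,0],[0.025,-0.006,-0.227,0,0,0,0],[0.025,-0.006,-0.227,0,0,0,0],[0.025,-0.006,-0.227,0,0,0,60]]]'; python3 -m jog '[[[0,0,0,0,0,0,100],[0,0,0,0,0,0,140],[0,0,0,0,0,0,180],[0,0,0,0,0,0,220],[0,0,0,0,0,0,255],[0,0,0,0,0,0,255],[0,0,0,0,0,0,255],[0,0,0,0,0,0,255]]]'
python3 - <<'E'
from h import *
a=bot.camera('wrist');b=bot.camera('side')
c=cv2.resize(b[240:360,240:400],(480,360),interpolation=cv2.INTER_CUBIC)
cv2.imwrite('pics/g1.png',np.hstack([cv2.resize(a,(320,240)),cv2.resize(c,(480,240) if 0 else (480,240))]))
cv2.imwrite('pics/g1side.png',b);cv2.imwrite('pics/g1w.png',a)
E
```

```text
clock: 2.07
eef_pos: [0.5236, -0.2975, 0.0919]
tool_rot: [0.989, 0.145, -0.001, -0.001]
ft_force: [0.8, -0.3, 0.5]
grip_width: 0.0754
clock: 2.73
eef_pos: [0.5264, -0.2975, 0.0941]
tool_rot: [0.989, 0.146, 0.001, 0.001]
ft_force: [-0.5, -1.6, 6.1]
grip_width: 0.0315
```

```bash
python3 -m jog '[[[0,0,0.02,0,0,0,255],[0,0,0.05,0,0,0,255],[0,0,0.08,0,0,0,255],[0,0,0.11,0,0,0,255],[0.0,0.01,0.135,0,0,0,255],[0.005,0.03,0.148,0,0,0,255],[0.01,0.06,0.148,0,0,0,255],[0.015,0.095,0.148,0,0,0,255],[0.02,0.13,0.148,0,0,0,255],[0.025,0.165,0.148,0,0,0,255]]]'; python3 -m jog '[[[0.005,0.035,0,0,0,0,255],[0.01,0.07,0,0,0,0,255],[0.015,0.105,0,0,0,0,255],[0.02,0.14,0,0,0,0,255],[0.025,0.175,0,0,0,0,255],[0.03,0.21,0,0,0,0,255],[0.035,0.245,0,0,0,0,255],[0.04,0.28,0,0,0,0,255],[0.045,0.315,0,0,0,0,255],[0.048,0.345,0,0,0,0,255]]]'; python3 -m jog '[[[0.001,0.03,0,0,0,0,255],[0.002,0.055,0,0,0,0,255],[0.002,0.07,0,0,0,0,255],[0.002,0.077,0,0,0,0,255],[0.002,0.077,0,0,0,0,255],[0.002,0.077,0,0,0,0,255],[0.002,0.077,0,0,0,0,255]]]'
python3 - <<'E'
from h import *
import pickle
o=bot.get_obs();print(o['eef_pos'],o['joint_pos'].round(2))
m=bot.camera_model('wrist');pickle.dump(m,open('w2.pkl','wb'))
a=bot.camera('wrist');b=bot.camera('scene');c=bot.camera('side')
for n,i in(('w',a),('s',b),('d',c)):cv2.imwrite(f'pics/h2{n}.png',i)
P=np.array([.640,.303,.047]);uw=proj('wrist',P,m)[0];us=proj('scene',P)[0];ud=proj('side',P)[0];print(uw,us,ud)
def cr(im,u,s,k,):
    x,y=np.clip(np.int32(u)-s,0,[560-2*s,420-2*s]);print(x,y);return cv2.resize(im[y:y+2*s,x:x+2*s],(2*s*k,2*s*k),interpolation=cv2.INTER_CUBIC)
A=cv2.resize(a,(400,300));
B=cr(b,us,50,4);D=cr(c,ud,50,4);W=cr(a,[280,210],50,4)
cv2.imwrite('pics/h2.png',np.vstack([np.hstack([cv2.copyMakeBorder(A,0,0,0,0,0),cv2.resize(D,(300,300)),]),cv2.copyMakeBorder(cv2.resize(B,(300,300)),0,0,0,400,cv2.BORDER_CONSTANT)]))
E
```

```text
clock: 3.67
eef_pos: [0.5499, -0.1301, 0.2399]
tool_rot: [0.989, 0.146, -0.0, -0.0]
ft_force: [-0.3, -0.1, -2.1]
grip_width: 0.0313
clock: 4.5
eef_pos: [0.6015, 0.2048, 0.2395]
tool_rot: [0.987, 0.161, -0.002, -0.006]
ft_force: [0.5, -0.6, -2.2]
grip_width: 0.0311
clock: 5.08
eef_pos: [0.615, 0.2489, 0.2404]
tool_rot: [0.983, 0.184, -0.004, -0.017]
ft_force: [0.2, 0.1, -1.3]
grip_width: 0.0316
[0.61503918 0.24889595 0.24037015] [0.37 0.59 0.53 1.51 0.03 3.14]
[242.76662177 150.16333715] [344.49936946 280.4789557 ] [282.4862243  161.40743891]
294 230
232 111
230 160
```

View pics/h2.png

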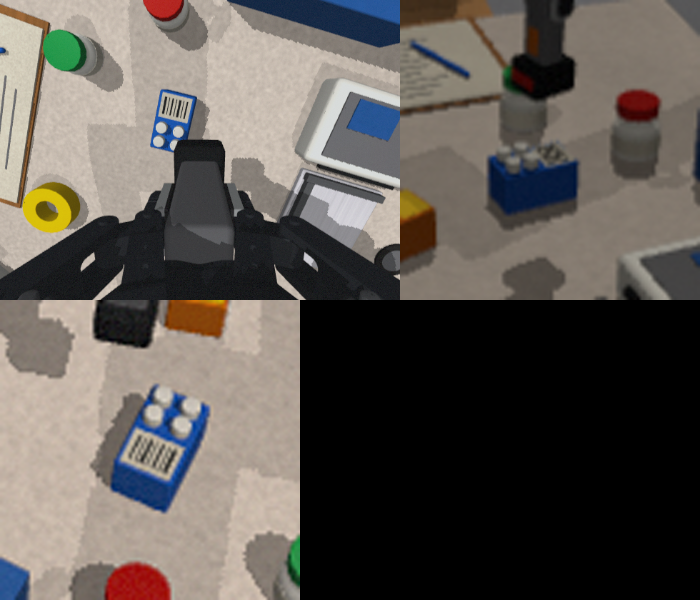

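Wrist view: label at (176,107) of 400 px, so about (.640,.300). Joint 6 sat at its 3.14 limit, so I must turn the tool +z. The orange carrier is undisturbed.

```bash
python3 -m jog '[[[0,0,0,0,0,5,255],[0,0,0,0,0,10,255],[0,0,0,0,0,15,255],[0,0,0,0,0,20,255],[0,0,0,0,0,20,255],[0,0,0,0,0,20,255]]]'
python3 - <<'E'
from h import *
from scipy.spatial.transform import Rotation as R
o=bot.get_obs();print(o['eef_pos'],o['joint_pos'].round(3));print(R.from_quat(o['tool_rot']).as_matrix().round(3))
E
```

```text
clock: 5.73
eef_pos: [0.6152, 0.2495, 0.2405]
tool_rot: [0.936, 0.351, -0.006, -0.016]
ft_force: [-0.0, 0.1, -2.1]
grip_width: 0.0311
[0.61523257 0.2494994  0.2405037 ] [0.371 0.597 0.548 1.533 0.032 2.795]
[[ 0.753  0.657 -0.023]
 [ 0.658 -0.753  0.025]
 [-0.001 -0.034 -0.999]]
```

```bash
python3 -m jog '[[[0.006,0.012,0,-0.7,-0.7,0,255],[0.012,0.025,0,-1.4,-1.3,0,255],[0.019,0.039,-0.005,-1.4,-1.3,0,255],[0.025,0.051,-0.02,-1.4,-1.3,0,255],[0.025,0.051,-0.035,-1.4,-1.3,0,255],[0.025,0.051,-0.043,-1.4,-1.3,0,255],[0.025,0.051,-0.047,-1.4,-1.3,0,255],[0.025,0.051,-0.047,-1.4,-1.3,0,255],[0.025,0.051,-0.047,-1.4,-1.3,0,255]]]'
python3 - <<'E'
from h import *
from scipy.spatial.transform import Rotation as R
o=bot.get_obs();print(o['eef_pos'],o['joint_pos'].round(3));print(R.from_quat(o['tool_rot']).as_matrix().round(3))
b=bot.camera('scene');c=bot.camera('side')
cv2.imwrite('pics/s3.png',b);cv2.imwrite('pics/d3.png',c)
f=lambda im,x,y:cv2.resize(im[y:y+100,x:x+80],(400,500),interpolation=cv2.INTER_CUBIC)
cv2.imwrite('pics/sc3.png',np.hstack([f(b,305,210),f(c,245,90)]))
E
```

```text
clock: 6.48
eef_pos: [0.6403, 0.3004, 0.194]
tool_rot: [0.936, 0.352, 0.0, -0.0]
ft_force: [0.1, -0.6, -1.8]
grip_width: 0.0314
[0.64028787 0.30044899 0.19397992] [4.380e-01 6.970e-01 6.050e-01 1.478e+00 1.000e-03 2.860e+00]
[[ 0.752  0.659 -0.   ]
 [ 0.659 -0.752  0.001]
 [ 0.001 -0.001 -1.   ]]
```

View pics/sc3.png

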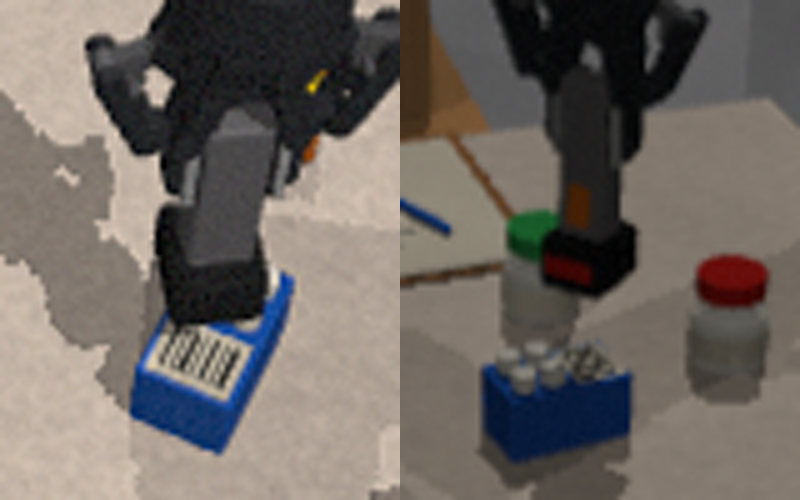

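Run:
```python
from h import *
c,s=.752,.659
def W(p): x,y,z=p; return [.640+c*x-s*y,.3005+s*x+c*y,z+.108]
pts=[[a*.025,b*.022,0] for a in(1,-1) for b in(1,-1)]+[[a*.025,b*.022,.034] for a in(1,-1) for b in(1,-1)]+[[a*.013,b*.016,.134] for a in(1,-1) for b in(1,-1)]
P=[W(p) for p in pts]
for n,o in(('scene',(305,210)),('side',(245,90))):
    q=(proj(n,P)-o+.5)*5; q[:,0]+=400*(n=='side')
    for p,u in zip(pts,q.round()): print(n,p,u)
```

```text
scene [0.025, 0.022, 0] [266. 324.]
scene [0.025, -0.022, 0] [170. 333.]
scene [-0.025, 0.022, 0] [244. 233.]
scene [-0.025, -0.022, 0] [150. 242.]
scene [0.025, 0.022, 0.034] [275. 283.]
scene [0.025, -0.022, 0.034] [177. 292.]
scene [-0.025, 0.022, 0.034] [252. 191.]
scene [-0.025, -0.022, 0.034] [156. 200.]
scene [0.013, 0.016, 0.134] [282. 129.]
scene [0.013, -0.016, 0.134] [206. 136.]
scene [-0.013, 0.016, 0.134] [269.  80.]
scene [-0.013, -0.016, 0.134] [194.  87.]
side [0.025, 0.022, 0] [583. 250.]
side [0.025, -0.022, 0] [644. 268.]
side [-0.025, 0.022, 0] [541. 282.]
side [-0.025, -0.022, 0] [603. 301.]
side [0.025, 0.022, 0.034] [584. 201.]
side [0.025, -0.022, 0.034] [646. 218.]
side [-0.025, 0.022, 0.034] [541. 232.]
side [-0.025, -0.022, 0.034] [605. 250.]
side [0.013, 0.016, 0.134] [585.  56.]
side [0.013, -0.016, 0.134] [632.  67.]
side [-0.013, 0.016, 0.134] [562.  70.]
side [-0.013, -0.016, 0.134] [610.  83.]
```

The head matches the prediction within about 5 mm. I'll nudge 4 mm and hold still.

```bash
python3 -m jog '[[[0.002,0.001,0,0,0,0,255],[0.004,0.002,0,0,0,0,255],[0.004,0.002,0,0,0,0,255],[0.004,0.002,0,0,0,0,255],[0.004,0.002,0,0,0,0,255],[0.004,0.002,0,0,0,0,255],[0.004,0.002,0,0,0,0,255],[0.004,0.002,0,0,0,0,255],[0.004,0.002,0,0,0,0,255],[0.004,0.002,0,0,0,0,255]]]'; python3 -m jog '[[[0,0,0,0,0,0,255],[0,0,0,0,0,0,255],[0,0,0,0,0,0,255],[0,0,0,0,0,0,255],[0,0,0,0,0,0,255],[0,0,0,0,0,0,255],[0,0,0,0,0,0,255],[0,0,0,0,0,0,255]]]'
python3 - <<'E'
from h import *
o=bot.get_obs();print(o['clock'],o['eef_pos'],o['joint_pos'].round(3))
E
```

```text
clock: 7.42
eef_pos: [0.6442, 0.303, 0.1933]
tool_rot: [0.936, 0.353, -0.0, -0.0]
ft_force: [0.3, 0.3, -1.9]
grip_width: 0.0317
clock: 8.08
eef_pos: [0.6442, 0.3029, 0.1933]
tool_rot: [0.936, 0.353, -0.0, -0.0]
ft_force: [-0.5, -0.2, -1.4]
grip_width: 0.0315
8.0833 [0.64417994 0.30294582 0.19332797] [4.390e-01 7.090e-01 6.250e-01 1.487e+00 1.000e-03 2.860e+00]
```

```bash
python3 -m jog '[[[0,0,0.015,0,0,0,255],[-0.002,-0.01,0.03,0,0,0,255],[-0.007,-0.035,0.045,0,0,0,255],[-0.014,-0.07,0.047,0,0,0,255],[-0.021,-0.105,0.047,0,0,0,255],[-0.028,-0.14,0.047,0,0,0,255],[-0.035,-0.175,0.047,0,0,0,255],[-0.042,-0.21,0.047,0,0,0,255],[-0.049,-0.245,0.047,0,0,0,255],[-0.056,-0.28,0.047,0,0,0,255]]]'; python3 -m jog '[[[-0.007,-0.035,0,0,0,0,255],[-0.014,-0.07,0,0,0,0,255],[-0.021,-0.105,0,0,0,0,255],[-0.028,-0.14,0,0,0,0,255],[-0.035,-0.175,0,0,0,0,255],[-0.042,-0.21,0,0,0,0,255],[-0.049,-0.245,0,0,0,0,255],[-0.056,-0.28,0,0,0,0,255],[-0.061,-0.305,0,0,0,0,255],[-0.063,-0.317,0,0,0,0,255]]]'; python3 -m jog '[[[0,0,-0.02,0,0,0,255],[0,0,-0.05,0,0,0,255],[0,0,-0.08,0,0,0,255],[0,0,-0.105,0,0,0,255],[0,0,-0.12,0,0,0,255],[0,0,-0.13,0,0,0,255],[0,0,-0.13,0,0,0,255],[0,0,-0.13,0,0,0,255]]]'
python3 - <<'E'
from h import *
o=bot.get_obs();print(o['clock'],o['eef_pos'],o['joint_pos'].round(3))
c=bot.camera('side');cv2.imwrite('pics/d4.png',c)
P=[[.525,-.296,z] for z in(.006,.14)];print(proj('side',P))
cv2.imwrite('pics/d4c.png',cv2.resize(c[240:350,260:380],(600,550),interpolation=cv2.INTER_CUBIC))
E
```

```text
clock: 8.92
eef_pos: [0.5876, 0.0214, 0.2406]
tool_rot: [0.936, 0.353, 0.0, -0.0]
ft_force: [0.6, -0.8, -1.3]
grip_width: 0.0312
clock: 9.75
eef_pos: [0.524, -0.2976, 0.2404]
tool_rot: [0.936, 0.351, -0.0, 0.0]
ft_force: [-0.0, 1.3, -2.1]
grip_width: 0.0313
clock: 10.42
eef_pos: [0.5255, -0.2937, 0.1106]
tool_rot: [0.936, 0.353, -0.0, -0.001]
ft_force: [0.5, 0.1, -1.4]
grip_width: 0.0317
10.4167 [ 0.52547312 -0.29373496  0.11057391] [-5.100e-01  5.210e-01  7.700e-02  1.127e+00  1.000e-03  1.910e+00]
[[319.43287772 321.9701488 ]
 [323.95973855 276.64647387]]
```

View pics/d4c.png

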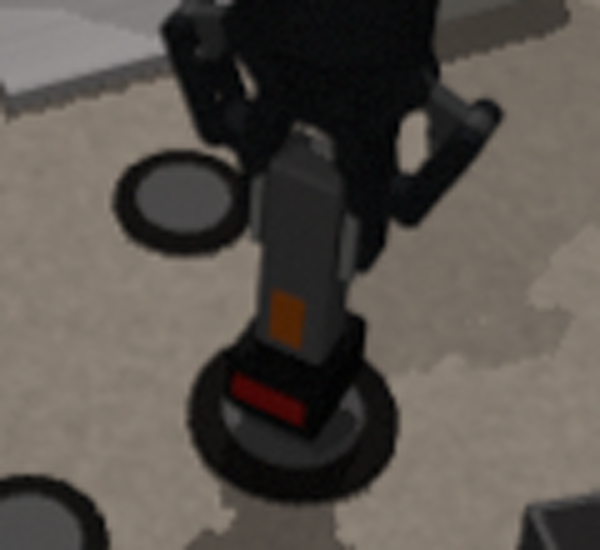

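```bash
python3 -m jog '[[[0,0,-0.007,0,0,0,255],[0,0,-0.012,0,0,0,255],[0,0,-0.015,0,0,0,255],[0,0,-0.016,0,0,0,255],[0,0,-0.017,0,0,0,255],[0,0,-0.017,0,0,0,255],[0,0,-0.017,0,0,0,255]]]'
```

```text
clock: 11.05
eef_pos: [0.5249, -0.294, 0.094]
tool_rot: [0.936, 0.353, -0.0, -0.001]
ft_force: [-2.7, 2.6, 4.4]
grip_width: 0.0311
```

```bash
python3 -m jog '[[[0,0,0,0,0,0,200],[0,0,0,0,0,0,150],[0,0,0,0,0,0,100],[0,0,0,0,0,0,60],[0,0,0,0,0,0,60],[0,0,0,0,0,0,60],[0,0,0.01,0,0,0,60],[0,0,0.03,0,0,0,60],[0,0,0.06,0,0,0,60],[0,0,0.09,0,0,0,60]]]';  python3 -m jog '[[[0,0,0.03,0,0,0,60],[0,0,0.06,0,0,0,60],[-0.015,0.03,0.09,0,0,0,60],[-0.03,0.06,0.12,0,0,0,60],[-0.045,0.09,0.14,0,0,0,60],[-0.05,0.1,0.14,0,0,0,60],[-0.05,0.1,0.14,0,0,0,60],[-0.05,0.1,0.14,0,0,0,60],[-0.05,0.1,0.14,0,0,0,60]]]'
python3 - <<'E'
from h import *
import pickle
o=bot.get_obs();print(o['clock'],o['eef_pos'],o['joint_pos'].round(3))
m=bot.camera_model('wrist');pickle.dump(m,open('w5.pkl','wb'))
a=bot.camera('wrist');c=bot.camera('side')
cv2.imwrite('pics/w5.png',a);cv2.imwrite('pics/d5.png',c)
f=lambda i,x,y,n:cv2.resize(i[y:y+n,x:x+n],(400,400),interpolation=cv2.INTER_CUBIC)
cv2.imwrite('pics/c5.png',np.vstack([np.hstack([f(c,265,255,80),cv2.copyMakeBorder(cv2.resize(a,(400,300)),0,100,0,0,cv2.BORDER_CONSTANT)])]))
E
```

```text
clock: 11.88
eef_pos: [0.5245, -0.2937, 0.184]
tool_rot: [0.936, 0.353, -0.001, -0.001]
ft_force: [0.4, 0.3, 0.4]
grip_width: 0.0652
clock: 12.63
eef_pos: [0.4753, -0.1945, 0.323]
tool_rot: [0.936, 0.353, -0.0, -0.0]
ft_force: [0.0, -1.0, -0.5]
grip_width: 0.0657
12.6333 [ 0.4752757  -0.19446311  0.32303516] [-0.389  0.251  0.234  1.555  0.     2.033]
```

View pics/c5.png

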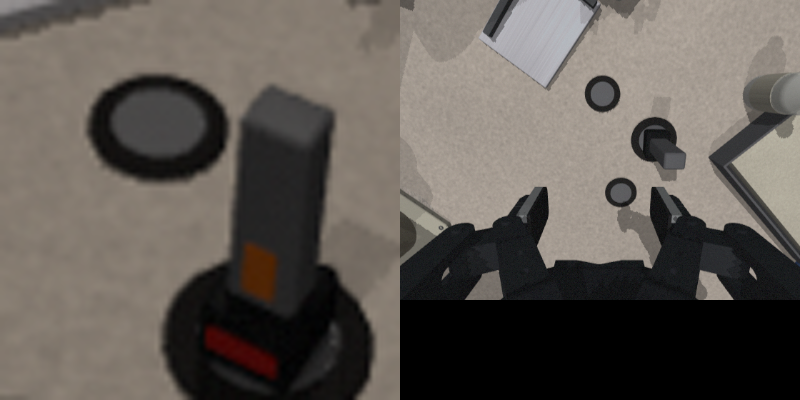

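The scanner stands upright, centred on its pad and released. Next I turn the tool to the carrier/dock yaw (half turn away, to stay within the joint 6 range) and look at the dock, then the carrier.

```bash
python3 -m jog '[[[0.003,0.01,0,0,0,7,0],[0.006,0.02,0,0,0,14,0],[0.009,0.03,0,0,0,21,0],[0.012,0.04,0,0,0,28,0],[0.015,0.05,0,0,0,35,0],[0.018,0.06,0,0,0,42,0],[0.021,0.07,0,0,0,49,0],[0.024,0.08,0,0,0,56,0],[0.027,0.09,0,0,0,63,0],[0.03,0.1,0,0,0,70,0]]]'; python3 -m jog '[[[0.003,0.01,0,0,0,7,0],[0.006,0.02,0,0,0,14,0],[0.009,0.03,0,0,0,21,0],[0.012,0.04,0,0,0,28,0],[0.015,0.05,0,0,0,35,0],[0.018,0.06,0,0,0,42,0],[0.02,0.07,0,0,0,49,0],[0.02,0.08,0,0,0,56,0],[0.02,0.09,0,0,0,63,0],[0.02,0.095,0,0,0,70,0]]]';  python3 -m jog '[[[0,0,0,0,0,6,0],[0,0,0,0,0,6,0],[0,0,0,0,0,6,0],[0,0,0,0,0,6,0]]]'
python3 - <<'E'
from h import *
import pickle
o=bot.get_obs();print(o['clock'],o['eef_pos'],o['joint_pos'].round(3))
m=bot.camera_model('wrist');pickle.dump(m,open('w6.pkl','wb'))
a=bot.camera('wrist');cv2.imwrite('pics/w6.png',a)
print(proj('wrist',[[.539,.003,.012],[.6184,.2997,.046]],m))
E
```

```text
clock: 13.57
eef_pos: [0.5055, -0.0944, 0.3219]
tool_rot: [0.562, 0.827, -0.001, -0.002]
ft_force: [-0.1, 0.3, 0.1]
grip_width: 0.0856
clock: 14.4
eef_pos: [0.5256, 0.0012, 0.3218]
tool_rot: [-0.014, 1.0, -0.0, -0.001]
ft_force: [0.4, -0.0, 0.3]
grip_width: 0.0852
clock: 14.73
eef_pos: [0.5253, 0.0004, 0.3225]
tool_rot: [-0.062, 0.998, -0.0, -0.001]
ft_force: [0.0, 0.4, -0.7]
grip_width: 0.0853
14.7333 [5.25328734e-01 3.93423537e-04 3.22528168e-01] [ 1.000e-03  2.760e-01  2.660e-01  1.562e+00 -1.000e-03 -1.230e-01]
[[279.75454579 186.87733285]
 [488.24171676 275.05276288]]
```

```bash
python3 -m jog '[[[0.01,0.035,0,0,0,0,0],[0.02,0.07,0,0,0,0,0],[0.03,0.105,-0.01,0,0,0,0],[0.04,0.14,-0.02,0,0,0,0],[0.05,0.175,-0.03,0,0,0,0],[0.06,0.21,-0.04,0,0,0,0],[0.07,0.25,-0.05,0,0,0,0],[0.075,0.28,-0.06,0,0,0,0],[0.075,0.29,-0.06,0,0,0,0],[0.075,0.29,-0.06,0,0,0,0]]]'; python3 -m jog '[[[0,0,0,0,0,0,0],[0,0,0,0,0,0,0]]]'
python3 - <<'E'
from h import *
import pickle
o=bot.get_obs();print(o['clock'],o['eef_pos'],o['joint_pos'].round(3))
m=bot.camera_model('wrist');pickle.dump(m,open('w7.pkl','wb'))
a=bot.camera('wrist');cv2.imwrite('pics/w7.png',a)
u=proj('wrist',[[.6184,.2997,.046]],m)[0];print(u)
m6=pickle.load(open('w6.pkl','rb'));d=cv2.imread('pics/w6.png')
x,y=(int(v) for v in u); x-=65;y=max(0,y-65);print(x,y)
x6,y6=190,77
A=cv2.resize(d[y6:y6+200,x6:x6+180],(540,600),interpolation=cv2.INTER_CUBIC)
B=cv2.resize(a[y:y+150,x:x+130],(260,300),interpolation=cv2.INTER_CUBIC)
print(a[y:y+150,x:x+130].shape)
cv2.imwrite('pics/c7.png',np.hstack([A,cv2.copyMakeBorder(B,0,300,0,0,cv2.BORDER_CONSTANT)]))
E
```

```text
clock: 15.62
eef_pos: [0.5995, 0.2935, 0.261]
tool_rot: [-0.065, 0.998, -0.001, -0.002]
ft_force: [-0.8, -0.0, 0.6]
grip_width: 0.0856
clock: 15.78
eef_pos: [0.6005, 0.2895, 0.2642]
tool_rot: [-0.063, 0.998, -0.001, 0.0]
ft_force: [-0.7, -0.1, 0.4]
grip_width: 0.0853
15.7833 [0.60051532 0.28948943 0.26420713] [ 4.500e-01  5.920e-01  6.000e-01  1.578e+00 -1.000e-03  3.240e-01]
[286.3437885  206.41365945]
221 141
(150, 130, 3)
```

View pics/c7.png

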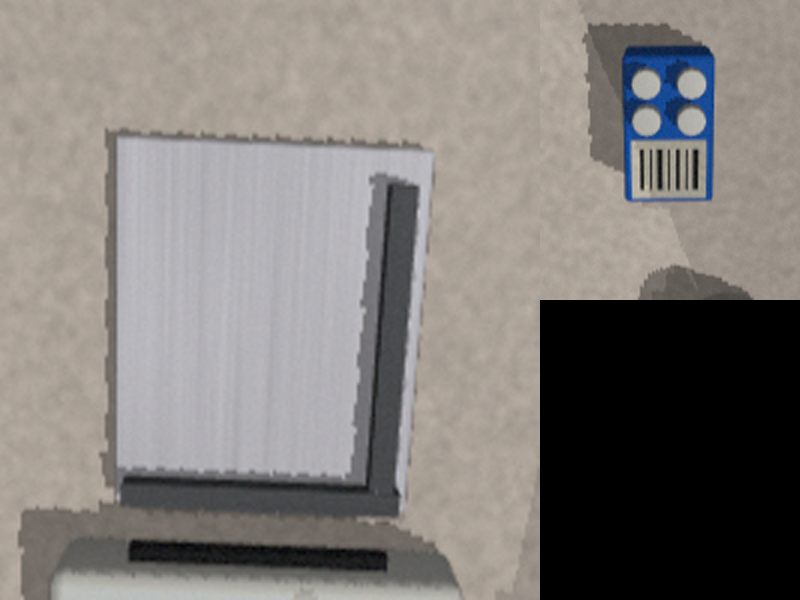

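Run:
```python
from fit import *
import pickle
m6=pickle.load(open('w6.pkl','rb'));m7=pickle.load(open('w7.pkl','rb'))
print('dock',*fit([('wrist',[[-.085,-.07,.012],[-.085,.07,.012],[.085,.07,.012],[.07,.05,.026],[-.07,.05,.026],[.07,-.065,.026]],px((190,77),3,[(117,136),(433,151),(402,516),(368,487),(389,185),(124,477)]))],[.54,0,.08],{'wrist':m6}))
print('carrier',*fit([('wrist',[[-.042,-.025,.046],[-.042,.025,.046],[.042,.025,.046],[.042,-.025,.046]],px((221,141),2,[(625,56),(713,55),(714,200),(628,199)],(540,0)))],[.62,.3,.1],{'wrist':m7}))
```

```text
dock [0.5406 0.0015 0.0794] [-1.  -0.9  1.1 -0.9  0.7 -0.6 -0.1  2.   0.8 -0.7 -1.5  1.8]
carrier [0.6177 0.2989 0.1403] [-1.2 -0.8  1.5 -1.   0.3  0.5 -0.6  1.6]
```

Both fits agree with the earlier ones: carrier (.618,.299), yaw .14; dock (.540,.002), yaw .08. Descending to grip the carrier's upper half, so the fingertips clear the fences.

```bash
python3 -m jog '[[[0.009,0.005,-0.03,0,0,1,0],[0.017,0.009,-0.065,0,0,1,0],[0.017,0.009,-0.1,0,0,1,0],[0.017,0.009,-0.135,0,0,1,0],[0.017,0.009,-0.165,0,0,1,0],[0.017,0.009,-0.195,0,0,1,0],[0.017,0.009,-0.22,0,0,1,0],[0.017,0.009,-0.235,0,0,1,0],[0.017,0.009,-0.239,0,0,1,0],[0.017,0.009,-0.239,0,0,1,0]]]'; python3 -m jog '[[[0,0,0,0,0,0,0],[0,0,0,0,0,0,40],[0,0,0,0,0,0,60],[0,0,0,0,0,0,80],[0,0,0,0,0,0,100],[0,0,0,0,0,0,130],[0,0,0,0,0,0,255],[0,0,0,0,0,0,255],[0,0,0,0,0,0,255],[0,0,0,0,0,0,255]]]'
```

```text
clock: 16.67
eef_pos: [0.6169, 0.298, 0.0238]
tool_rot: [-0.071, 0.997, -0.001, -0.001]
ft_force: [-0.1, -0.2, -0.1]
grip_width: 0.0854
clock: 17.5
eef_pos: [0.618, 0.3003, 0.0257]
tool_rot: [-0.072, 0.997, -0.0, 0.001]
ft_force: [-0.8, -0.3, 6.6]
grip_width: 0.0489
```

```bash
python3 -m jog '[[[0,0,0.02,0,0,0,255],[0,0,0.045,0,0,0,255],[0,-0.005,0.07,0,0,0,255],[-0.006,-0.025,0.08,0,0,0,255],[-0.014,-0.055,0.08,0,0,0,255],[-0.021,-0.09,0.08,0,0,-0.5,255],[-0.03,-0.125,0.08,0,0,-1,255],[-0.038,-0.16,0.08,0,0,-1.5,255],[-0.046,-0.195,0.08,0,0,-2,255],[-0.055,-0.23,0.08,0,0,-2.5,255]]]'; python3 -m jog '[[[-0.007,-0.03,0,0,0,-0.5,255],[-0.012,-0.05,0,0,0,-1,255],[-0.014,-0.0585,0,0,0,-1,255],[-0.014,-0.0585,-0.02,0,0,-1,255],[-0.014,-0.0585,-0.04,0,0,-1,255],[-0.014,-0.0585,-0.055,0,0,-1,255],[-0.014,-0.0585,-0.06,0,0,-1,255],[-0.014,-0.0585,-0.06,0,0,-1,255],[-0.014,-0.0585,-0.06,0,0,-1,255]]]'
python3 - <<'E'
from h import *
o=bot.get_obs();print(o['clock'],o['eef_pos'],o['ft_force'],o['tool_rot'].round(4))
a=bot.camera('side');b=bot.camera('scene');cv2.imwrite('pics/d8.png',a);cv2.imwrite('pics/s8.png',b)
f=lambda i,x,y:cv2.resize(i[y:y+100,x:x+100],(400,400),interpolation=cv2.INTER_CUBIC)
cv2.imwrite('pics/c8.png',np.hstack([f(a,230,180),f(b,220,150)]))
E
```

```text
clock: 18.33
eef_pos: [0.5609, 0.0686, 0.1035]
tool_rot: [-0.051, 0.999, -0.0, -0.001]
ft_force: [0.5, -1.2, -2.5]
grip_width: 0.0489
clock: 19.08
eef_pos: [0.5483, 0.012, 0.0443]
tool_rot: [-0.042, 0.999, -0.0, -0.0]
ft_force: [-0.4, -0.1, -1.5]
grip_width: 0.0493
19.0833 [0.54826129 0.01201219 0.04425319] [-0.38467113 -0.14282023 -1.5269437 ] [-4.230e-02  9.991e-01 -4.000e-04 -3.000e-04]
```

View pics/c8.png

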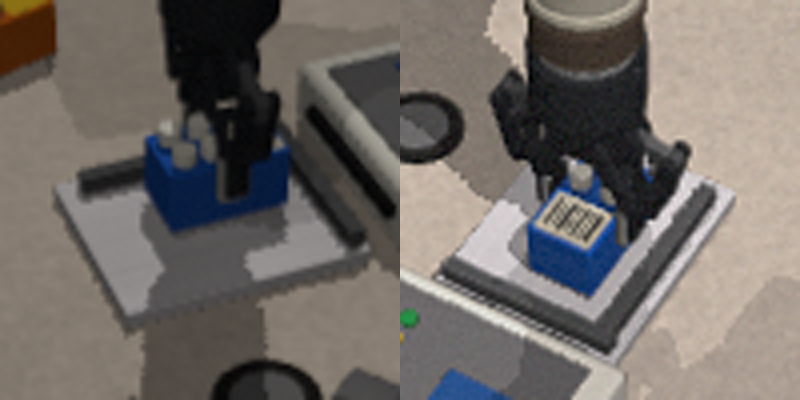

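The carrier is held flat just above the plate, short of both fences, fingers above the fence tops. Lowering gently.

```bash
python3 -m jog '[[[0,0,-0.003,0,0,0,255],[0,0,-0.005,0,0,0,255],[0,0,-0.006,0,0,0,255],[0,0,-0.006,0,0,0,255],[0,0,-0.006,0,0,0,255],[0,0,-0.006,0,0,0,255]]]'; python3 -m jog '[[[0,0,-0.001,0,0,0,255],[0,0,-0.001,0,0,0,255],[0,0,-0.001,0,0,0,255],[0,0,-0.001,0,0,0,255]]]'
```

```text
clock: 19.68
eef_pos: [0.5482, 0.0114, 0.0384]
tool_rot: [-0.042, 0.999, -0.0, -0.0]
ft_force: [0.2, -0.1, -1.9]
grip_width: 0.049
clock: 20.02
eef_pos: [0.5484, 0.0114, 0.0377]
tool_rot: [-0.042, 0.999, -0.001, 0.0]
ft_force: [-0.7, -1.1, 1.5]
grip_width: 0.0492
```

Touching lightly (about 3 N). Now sliding toward the far fence.

```bash
python3 -m jog '[[[0.004,0,0,0,0,0,255],[0.008,0.001,0,0,0,0,255],[0.012,0.001,0,0,0,0,255],[0.014,0.001,0,0,0,0,255],[0.014,0.001,0,0,0,0,255]]]'; python3 -m jog '[[[0.001,0,0,0,0,0,255],[0.002,0,0,0,0,0,255],[0.003,0,0,0,0,0,255],[0.003,0,0,0,0,0,255],[0.003,0,0,0,0,0,255]]]'; python3 -m jog '[[[0.001,0,0,0,0,0,255],[0.002,0,0,0,0,0,255],[0.002,0,0,0,0,0,255],[0.002,0,0,0,0,0,255]]]'
```

```text
clock: 20.43
eef_pos: [0.563, 0.0125, 0.0377]
tool_rot: [-0.042, 0.999, -0.0, 0.0]
ft_force: [-1.6, 0.7, 4.2]
grip_width: 0.0489
clock: 20.85
eef_pos: [0.565, 0.0125, 0.0376]
tool_rot: [-0.042, 0.999, -0.0, -0.0]
ft_force: [-4.0, 0.5, 6.3]
grip_width: 0.0489
clock: 21.18
eef_pos: [0.567, 0.0125, 0.0377]
tool_rot: [-0.042, 0.999, -0.0, -0.0]
ft_force: [-4.1, -0.1, 6.2]
grip_width: 0.0489
```

```bash
python3 -m jog '[[[0.001,0,0.0005,0,0,0,255],[0.002,0,0.0005,0,0,0,255],[0.002,0,0.0005,0,0,0,255],[0.002,0,0.0005,0,0,0,255]]]'; python3 -m jog '[[[0.001,0,0,0,0,0,255],[0.002,0,0,0,0,0,255],[0.002,0,0,0,0,0,255],[0.002,0,0,0,0,0,255]]]'
```

```text
clock: 21.52
eef_pos: [0.568, 0.0125, 0.0377]
tool_rot: [-0.042, 0.999, -0.0, -0.001]
ft_force: [-5.8, -0.7, 5.8]
grip_width: 0.0488
clock: 21.85
eef_pos: [0.568, 0.0125, 0.0378]
tool_rot: [-0.042, 0.999, -0.0, -0.003]
ft_force: [-9.2, 0.3, 10.5]
grip_width: 0.0489
```

The far fence is met at TCP x ≈ .568. I back off 3 mm, ease the down force and slide to the left fence.

```bash
python3 -m jog '[[[-0.003,0,0.0005,0,0,0,255],[-0.005,0,0.001,0,0,0,255],[-0.005,0.004,0.001,0,0,0,255],[-0.005,0.008,0.001,0,0,0,255],[-0.006,0.011,0.001,0,0,0,255],[-0.006,0.013,0.001,0,0,0,255],[-0.006,0.013,0.001,0,0,0,255]]]'; python3 -m jog '[[[0,0.001,0,0,0,0,255],[0,0.002,0,0,0,0,255],[0,0.003,0,0,0,0,255],[0,0.003,0,0,0,0,255],[0,0.003,0,0,0,0,255]]]'; python3 -m jog '[[[0,0.001,0,0,0,0,255],[0,0.002,0,0,0,0,255],[0,0.002,0,0,0,0,255],[0,0.002,0,0,0,0,255]]]'
```

```text
clock: 22.43
eef_pos: [0.5653, 0.0261, 0.0386]
tool_rot: [-0.042, 0.999, -0.0, -0.0]
ft_force: [-0.8, -0.0, -3.1]
grip_width: 0.049
clock: 22.85
eef_pos: [0.5652, 0.0284, 0.0389]
tool_rot: [-0.042, 0.999, -0.001, -0.0]
ft_force: [0.3, 0.4, -2.5]
grip_width: 0.0489
clock: 23.18
eef_pos: [0.5652, 0.0293, 0.0389]
tool_rot: [-0.042, 0.999, -0.002, -0.0]
ft_force: [0.3, -5.4, -2.0]
grip_width: 0.0493
```

```bash
python3 -m jog '[[[0,-0.002,0,0,0,0,255],[0,-0.002,-0.0007,0,0,0,255],[0.001,-0.002,-0.0007,0,0,0,255],[0.002,-0.002,-0.0007,0,0,0,255],[0.003,-0.002,-0.0007,0,0,0,255],[0.003,-0.002,-0.0007,0,0,0,255],[0.003,-0.002,-0.0007,0,0,0,255]]]'; python3 -m jog '[[[0.0005,0.001,0,0,0,0,255],[0.001,0.002,0,0,0,0,255],[0.0015,0.003,0,0,0,0,255],[0.002,0.003,0,0,0,0,255],[0.002,0.003,0,0,0,0,255],[0.002,0.003,0,0,0,0,255]]]'
```

```text
clock: 23.77
eef_pos: [0.5667, 0.0289, 0.0379]
tool_rot: [-0.042, 0.999, -0.0, -0.002]
ft_force: [-5.1, 0.8, 0.9]
grip_width: 0.0489
clock: 24.27
eef_pos: [0.5667, 0.0292, 0.0379]
tool_rot: [-0.041, 0.999, -0.003, -0.003]
ft_force: [-10.2, -6.3, 7.2]
grip_width: 0.0485
```

Pressed on both (about 10 / 6 N). To be sure friction isn't faking one contact, I relax x, seat y, then press both harder with less down force.

```bash
python3 -m jog '[[[-0.002,0,0.0007,0,0,0,255],[-0.003,0.001,0.0007,0,0,0,255],[-0.003,0.002,0.0007,0,0,0,255],[-0.003,0.002,0.0007,0,0,0,255],[-0.003,0.002,0.0007,0,0,0,255]]]';  python3 -m jog '[[[0.001,0,0,0,0,0,255],[0.002,0,0,0,0,0,255],[0.003,0.0005,0,0,0,0,255],[0.004,0.001,0,0,0,0,255],[0.004,0.001,0,0,0,0,255],[0.004,0.001,0,0,0,0,255],[0.004,0.001,0,0,0,0,255]]]'
python3 - <<'E'
from h import *
o=bot.get_obs();print(o['clock'],o['eef_pos'],o['ft_force'],o['tool_rot'].round(4))
a=bot.camera('side');b=bot.camera('scene');cv2.imwrite('pics/d9.png',a);cv2.imwrite('pics/s9.png',b)
f=lambda i,x,y,w,k:cv2.resize(i[y:y+w*5//4,x:x+w],(400,500),interpolation=cv2.INTER_CUBIC)
cv2.imwrite('pics/c9.png',np.hstack([f(a,230,180,140,1),f(b,225,165,64,1)]))
E
```

```text
clock: 24.68
eef_pos: [0.5666, 0.0296, 0.0385]
tool_rot: [-0.041, 0.999, -0.005, -0.001]
ft_force: [-2.5, -9.5, -0.9]
grip_width: 0.0491
clock: 25.27
eef_pos: [0.5668, 0.0296, 0.0382]
tool_rot: [-0.041, 0.999, -0.005, -0.004]
ft_force: [-10.9, -12.9, 6.7]
grip_width: 0.0492
25.2667 [0.56676767 0.0296119  0.03824264] [-10.85060615 -12.87517259   6.67684838] [-0.0408  0.9991 -0.0053 -0.0045]
```

View pics/c9.png

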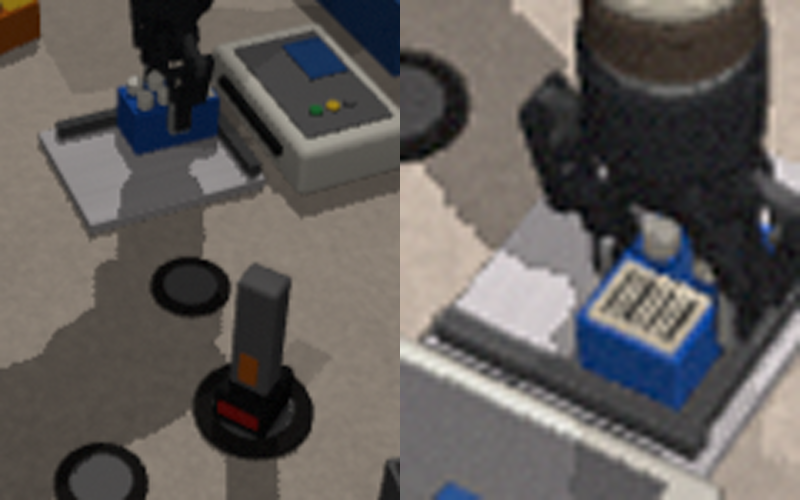

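The image shows the carrier in the corner against both fences, with the scanner upright on its pad. The arm now yields well under a millimetre for several newtons in both directions, so both contacts are real. I'll check that it's steady and hand in.

```bash
python3 -m jog '[[[0.0005,0.0005,0,0,0,0,255],[0.0005,0.0005,0,0,0,0,255],[0.0005,0.0005,0,0,0,0,255],[0.0005,0.0005,0,0,0,0,255],[0.0005,0.0005,0,0,0,0,255],[0.0005,0.0005,0,0,0,0,255],[0.0005,0.0005,0,0,0,0,255],[0.0005,0.0005,0,0,0,0,255]]]' && python3 -c "
from workcell import bot
o=bot.get_obs();print(o['ft_force'],o['joint_vel'].round(3));print(bot.job_done())"
```

```text
clock: 26.03
eef_pos: [0.5668, 0.0296, 0.0383]
tool_rot: [-0.041, 0.999, -0.006, -0.005]
ft_force: [-13.4, -13.4, 7.7]
grip_width: 0.0491
[-13.37391359 -13.36391      7.68759455] [-0.001 -0.001  0.    -0.002 -0.001  0.   ]
the job is handed in; nothing more can be done
None
```

I scanned the label, put the scanner back, and handed the job in at 26 s with the blue carrier still held pressed into the corner. The hand-in gives no verdict.

- **Scan:** I held the scanner about 6 cm above the blue carrier's label for more than 1.4 s. I estimate it was aimed to within about 5 mm.
- **Scanner back:** I stood it on the largest pad and let go. Later pictures showed it upright and close to the middle.
- **Carrier in the corner:** I gripped the blue carrier high on its sides, set it on the plate and slid it to the far fence, then the left fence, then pressed both.
    - **Push:** at the end the wrist read about 13 N along each of world x and y, the arm was still and the grip was 49 mm wide.
    - **Position:** the tool was at (.567, .030), against a corner position of (.566, .029) measured from the images.

**What disagreed or wasn't checked:**
- **Camera readings:** different cameras put the same points up to about 5 mm apart (side and scene up to 9 mm on the dock), so I found the fences by contact force.
- **Joint limit:** joint 6 reached its 3.14 limit once while I carried the scanner. I turned the tool and it caused no further trouble.
- **Flush fit:** I inferred it from the forces and position, because the fence tops hide the contact line in the pictures.
- **Fence and finger forces:** the judged contact forces were not measured directly.
- **Other objects:** I saw no sign of any being disturbed, but I did not measure them again at the end.

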